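# Clamp a ring blank in the drilling fixture

## Robot

A 6-joint arm with a two-finger parallel gripper is mounted at the origin on the work surface. World frame = base frame: x ahead of the robot, y to its left, z up, the work surface at z = 0. Lengths are in m, angles in rad, forces in N, time in s.
With the tool pointing down it reaches from about 0.25 to 0.725 m from the base axis. Payload 4 kg.
Tool frame: the origin (TCP) lies between the finger pads; the fingertips stand 8 mm ahead of it and the grasp point (between the pads) lies 11 mm behind it; z points along the fingers, y is the line along which they close (so a half turn about z gives the same grasp; the last joint's range is limited). The gripper opens to 85 mm and grips with 20 to 120 N. Pads are 22 mm wide; open, the fingers measure 114 mm over their backs; the gripper's body (76 mm by 85 mm) begins 54 mm behind the grasp point. The pads swing forward as they close: fully open they stand 13 mm farther back than shut.
Start: joints at [1.262, 0.241, 0.005, 1.335, 0, 1.571], TCP at [0.152, 0.476, 0.239] pointing down, gripper open.
Joint ranges: [-2.72, 2.72], [-1.05, 1.87], [-1.09, 1.28], [-1.99, 2.15], [-1.42, 1.44], [-3.14, 3.14]. Speed limits (rad/s): [2.79, 2.79, 3.14, 3.14, 3.14, 3.14].

## Interface

Orientations are given as a unit quaternion [x, y, z, w].
In Python, from workcell import status, viewer, bot gives the robot as it stands.
- The arm moves only by the tool servo_tool, never from a script. Its argument "commands" is a list of rows, each a list of 5 numbers: the finger opening in mm, from 0 to 85.4, then the shift along the tool's x, y, z in mm, then the turn about the tool's z in rad. A call has 1 to 20 rows; each row shifts and turns the commanded pose from where the row before left it, along the tool's axes as they then stand; what a row does not reach is not made up. A row lasts 1/8 s, in which the tool goes at most 62.5 mm and 10.7 degrees, less where a joint would pass 70% of its speed; a pose out of reach is approached as far as the arm can. A call is refused whole if a number of a shift passes 62.5 or a number of a turn 0.188, either way. A call with a gripper value outside its range is refused whole. The fingers move at their own pace and stop on an object; the grip force is fixed at half the most. Time passes only in rows, so rows that do not move let the fingers close. It gives the time, the measured TCP pose, the force, the opening and the grip force at its end, in the units of the state.
- status.get_obs(): the state, without advancing time (a new reading comes with each control period).
- viewer.camera(name): name is "scene" or "top"; returns (picture, depth): 400x640x3 uint8, red, green, blue; 400x640 float32, m along the optical axis (not along the pixel's ray), 0 where there is no reading.
- viewer.get_calibration(name): a dict with "camera_matrix" (3x3 intrinsics, pixels), "R" (3x3) and "t" (3): a world point X has camera coordinates R X + t. Camera axes: x right, y down, z forward; pixel columns grow to the right and rows downward; lengths in m; the calibration is good to about 2 mm. A picture is of the moment at which its call begins. get_calibration takes no time and is no camera call.
- bot.job_done(): hands the job in; it is judged then, once.
Trained networks look in the newest picture that a camera, given by its name, has taken for a name from the list of things; names that differ only in an ending like _2 or _b are one class to them, and where a whole thing is asked for, a point or a joint stands for the part that bears it (a point fixed in the world has none). Each returns a list of dicts, best first, with "p" (0 to 1); they miss things now and then, are a little off and sometimes report something else, mostly with a low value. They report only what shows in the picture. A call takes as long as a camera call. They do not tell look-alikes from the thing itself.
- viewer.masks_of(camera, label): "mask" (400x640 bool, what is visible of it) and "pixel" ([row, column] in pixels, amid what is visible of it).
- viewer.spot_point(camera, label): "pixel" ([row, column] in pixels: a listed point, or the origin of a listed thing).
The state is a dict: "clock": time; "joint_pos": joint angles; "joint_vel": joint speeds; "tau": joint torques, N m; "eef_pos": TCP position; "tool_rot": TCP orientation; "ft_force": force on the tool from outside, world axes, zero at the start; "ft_torque": the same for the moment, N m; "grip_width": finger opening in m; "grasp_force": force on a finger pad.
Only numpy, scipy, OpenCV 4.12 (cv2) and the standard library are available. Lean on these libraries where they do the work, as an engineer would, in place of code of your own. Each camera call takes 0.05 s, during which the arm holds its last target. There are 200 camera calls.

## Task

Clamp the brass blank in its fixture without picking anything up: with a finger, push the blue strap round over the blank until it meets its stop, and only then press the red-knobbed cam lever all the way down so that the pad grips the blank. Leave the blank lying in its nest, do not shift the other things lying about, and finish with the hand clear.

Things in the scene. Friction and masses are not known exactly. Their poses are not given: they have to be found in the camera images.
- fixture: fixed dark steel plate 130 x 220 x 15 mm (x, y, z). Origin at the centre of its underside, on the bench surface. It holds a pivot post at its (0, +50) mm, an aluminium nest of 60 mm dia, 8 mm high, at its (0, -45) mm with four brass pins 28 mm above the bench, and a brass stop pin 10 mm dia, 58 mm above the bench, centred at its (+18, 0) mm.
- pivot (a point): point on the strap's vertical pivot axis, at the height of the strap's upper face (60 mm above the bench)
- nest (a point): centre of the nest, at the height of the seated blank's upper face (29 mm above the bench)
- strap (a joint): angle of the blue strap about the vertical pivot axis, rad. At 0 the strap points from the pivot along the fixture's -x (parked towards the robot); it grows counter-clockwise seen from above; at 1.571 (its hard stop) the strap points along the fixture's -y, over the blank. Starts at 0 to 0.45. Stays where left; 2 to 3 N at 75 mm from the pivot move it.
- strap_tip (a point): middle of the strap's outer end, on its upper face, 118 mm from the pivot axis. The strap is a flat blue bar 26 mm wide, its underside 46 mm and its upper face 60 mm above the bench.
- lever (a joint): angle of the cam lever about a horizontal axis across the strap, rad. It turns with the strap and points away from the strap's tip. At 0 the lever stands 0.95 rad above horizontal; it grows as the lever is pressed down; at 0.95 (its hard stop) the lever is level, 76 mm above the bench. Starts at 0 to 0.15. Stays where left; 3 to 5 N at the knob move it.
- cam_hinge (a point): point on the lever's hinge axis, on the strap's pivot axis, 76 mm above the bench. Steel cheeks beside it reach 88 mm above the bench.
- knob (a point): centre of the lever's red ball knob, 24 mm dia, 95 mm from the lever's hinge axis; the lever bar is 12 mm thick
- pad: round black rubber clamping pad, 24 mm dia, under the strap, 95 mm from the pivot axis; origin at its lower face, 33 mm above the bench with the lever up. As the lever goes down the cam drives it down, onto the blank 4 mm below, reached near the end of the lever's travel.
- blank: brass ring blank, a disc 40 mm dia, 6 mm thick, lying loose in the nest between the four pins; origin at the centre of its underside, 23 mm above the bench; only to be clamped, not handled
- spare_blank: spare copper blank disc, 34 mm dia, 5 mm thick, lying on the fixture plate (plate top 15 mm); origin at its underside. Bystander.
- ring_big: steel ring 44 mm dia, 12 mm high, on the bench beyond the fixture. Bystander.
- washer: dark steel washer 40 mm dia, 6 mm high, on the bench on the robot's side. Bystander.
- coin_case: clear coin case 60 x 60 x 18 mm on the bench beyond the fixture. Bystander.
- mandrel: upright tapered steel ring mandrel, foot 56 mm dia, 120 mm high, standing at the fixture's -y side. Bystander.
- hammer: hammer lying on the bench at the fixture's +y side. Bystander.
- brush: brush lying on the bench at the fixture's -y side. Bystander.
Things that resemble listed ones, but are neither listed nor needed, are in the scene too. Leave any turquoise look-alike of the blank alone.

How it is judged:
By the outcome, as a careful person would: the job done as asked, in the order asked, and still so for the second after the job is handed in, with the robot touching nothing.
It also fails if it takes over 54 s, if anything falls off the work surface, if the arm or the gripper's body presses on something with over 40 N, if the wrist force passes 120 N, or if a joint passes its speed limit or range.

## Working session

There is one attempt and no reset: what is moved stays moved. The work goes in short steps, Python scripts to look and compute and a tool call to move; the robot and the scene stay as the last step left them, time stands still between calls to the robot, and variables do not carry over. Pictures are saved under pics/ and viewed, at most 10 in all, crops included, and the job is handed in when it is done.

Besides the shell and the picture viewer there is one more tool, called in YAML: its name, and indented under it one key for each argument. servo_tool: Moves the arm, as the interface text tells. Its arguments: {"type":"object","properties":{"commands":{"type":"array"}},"required":["commands"]}

```bash
mkdir -p pics
cat > h.py <<'E'
import numpy as np, cv2
from workcell import status, viewer, bot
def ray(cam,px):
    c=viewer.get_calibration(cam);K=np.array(c["camera_matrix"]);R=np.array(c["R"]);t=np.array(c["t"])
    d=R.T@np.linalg.solve(K,[px[1],px[0],1.]);return -R.T@t,d
def atz(cam,px,z):
    o,d=ray(cam,px);return o+d*(z-o[2])/d[2]
def atd(cam,px,D):
    o,d=ray(cam,px);r,c=map(int,np.round(px));w=D[max(r-2,0):r+3,max(c-2,0):c+3];w=w[w>0]
    return o+d*np.median(w) if w.size else None
def save(n,im): cv2.imwrite(f"pics/{n}.png",im[:,:,::-1])
E
python3 - <<'E'
from h import *
np.set_printoptions(precision=3,suppress=True)
s=status.get_obs();print(s["eef_pos"],s["tool_rot"],s["clock"])
Z=dict(pivot=.06,nest=.029,strap_tip=.06,cam_hinge=.076,knob=None,fixture=0,blank=.023)
for cam in("top","scene"):
    im,D=viewer.camera(cam);save(cam+"0",im)
    for l,z in Z.items():
        for r in viewer.spot_point(cam,l)[:2]:
            p=r["pixel"];print(cam,l,np.round(p),round(r["p"],2),"depth",atd(cam,p,D),"z",None if z is None else atz(cam,p,z))
    for l in("mandrel","hammer","spare_blank","washer"):
        for r in viewer.masks_of(cam,l)[:1]:
            print(cam,l,np.round(r["pixel"]),round(r["p"],2),atd(cam,r["pixel"],D))
E
```

```text
[0.152 0.476 0.238] [ 0.154  0.988 -0.001 -0.   ] 0.0
top pivot [235. 327.] 0.95 depth [ 0.55  -0.041  0.091] z [ 0.551 -0.042  0.06 ]
top pivot [178. 468.] 0.26 depth [ 0.701 -0.386  0.017] z [ 0.692 -0.368  0.06 ]
top nest [225. 366.] 0.7 depth [ 0.579 -0.135  0.03 ] z [ 0.579 -0.135  0.029]
top strap_tip [287. 348.] 0.74 depth [ 0.433 -0.098  0.001] z [ 0.437 -0.093  0.06 ]
top cam_hinge [238. 323.] 0.73 depth [ 0.543 -0.034  0.062] z [ 0.543 -0.033  0.076]
top knob [208. 319.] 0.5 depth [ 0.598 -0.022  0.165] z None
top fixture [228. 349.] 0.59 depth [ 0.571 -0.095  0.017] z [ 0.572 -0.097  0.   ]
top blank [170. 398.] 0.77 depth [ 0.719 -0.218  0.007] z [ 0.715 -0.214  0.023]
top blank [224. 365.] 0.54 depth [ 0.579 -0.133  0.03 ] z [ 0.58  -0.134  0.023]
top mandrel [205. 436.] 0.76 [ 0.627 -0.295  0.05 ]
top hammer [246. 231.] 0.77 [0.52  0.18  0.024]
top spare_blank [212. 341.] 0.46 [ 0.607 -0.075  0.021]
top washer [289. 296.] 0.67 [0.425 0.026 0.003]
scene pivot [208. 305.] 0.82 depth [ 0.564 -0.043  0.076] z [ 0.541 -0.05   0.06 ]
scene pivot [230. 287.] 0.34 depth [ 0.581
[... 270 characters left out ...]
] z [ 0.615 -0.117  0.06 ]
scene cam_hinge [204. 308.] 0.84 depth [ 0.559 -0.037  0.085] z [ 0.547 -0.041  0.076]
scene knob [229. 405.] 0.62 depth [0.525 0.182 0.022] z None
scene knob [188. 313.] 0.6 depth [ 0.603 -0.013  0.159] z None
scene fixture [229. 285.] 0.72 depth [ 0.584 -0.09   0.025] z [ 0.551 -0.101  0.   ]
scene blank [228. 267.] 0.45 depth [ 0.591 -0.131  0.027] z [ 0.586 -0.133  0.023]
scene blank [266. 212.] 0.45 depth [ 0.718 -0.217  0.005] z [ 0.736 -0.206  0.023]
scene mandrel [230. 189.] 0.85 [ 0.64  -0.301  0.035]
scene hammer [248. 412.] 0.61 [0.57  0.204 0.005]
scene spare_blank [237. 285.] 0.57 [ 0.607 -0.084  0.02 ]
scene washer [204. 346.] 0.65 [0.416 0.024 0.   ]
```

View pics/top0.png

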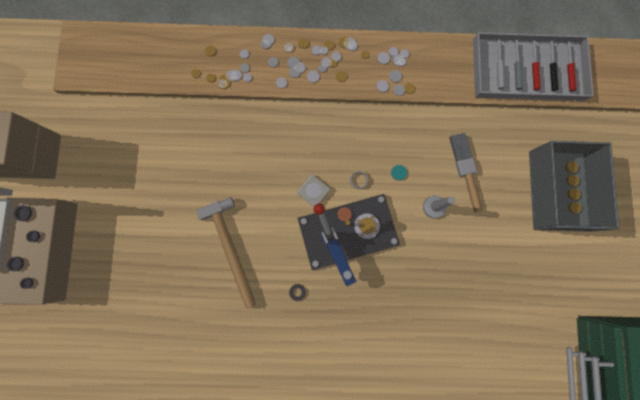

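View pics/scene0.png

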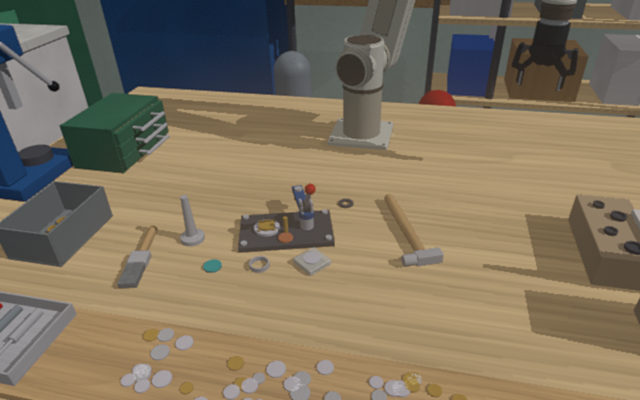

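The top view shows the only fixture plate at about (230,349). The blue strap runs from the pivot (235,327) to its tip (282,349), the red knob is at (208,319), and the brass blank is in the nest at (225,366). The turquoise disc at (172,399) lies off the fixture, so it's the look-alike and I'll leave it alone. The scene "knob" at (229,405) is on the hammer and is false; the red ball at (188,313) is the real one. Next I'll refine the yaw and strap angle and check them in one crop.

```bash
cat >> h.py <<'E'
def pts(cam,mask,D):
    c=viewer.get_calibration(cam);K=np.array(c["camera_matrix"]);R=np.array(c["R"]);t=np.array(c["t"])
    r,q=np.nonzero(mask&(D>0));z=D[r,q];P=np.linalg.solve(K,np.vstack([q,r,np.ones_like(r)]))*z
    return (R.T@(P-t[:,None])).T
E
python3 - <<'E'
from h import *
np.set_printoptions(precision=3,suppress=True)
for cam in("top","scene"):
    im,D=viewer.camera(cam)
    if cam=="top": save("crop1",cv2.resize(im[160:310,260:460],None,fx=4,fy=4,interpolation=cv2.INTER_CUBIC))
    m=viewer.masks_of(cam,"fixture")[0]["mask"]
    P=pts(cam,m,D);P=P[(P[:,2]>.005)&(P[:,2]<.03)]
    print(cam,"fix rect",cv2.minAreaRect((P[:,:2]*1000).astype(np.float32)))
    hsv=cv2.cvtColor(im,cv2.COLOR_RGB2HSV)
    b=np.zeros(m.shape,bool);b[160:310,260:460]=1
    P=pts(cam,b&(hsv[...,0]>100)&(hsv[...,0]<130)&(hsv[...,1]>120),D);P=P[(P[:,2]>.045)&(P[:,2]<.075)]
    if len(P)>10:
        x=P[:,:2];u=np.linalg.svd(x-x.mean(0))[2][0];print("strap",len(P),P.mean(0),"dir",u,np.degrees(np.arctan2(u[1],u[0])),cv2.minAreaRect((x*1000).astype(np.float32)))
    red=b&((hsv[...,0]<6)|(hsv[...,0]>174))&(hsv[...,1]>170)
    P=pts(cam,red,D);P=P[P[:,2]>.1];print("red",len(P),P.mean(0) if len(P) else 0,P.max(0) if len(P) else 0)
E
```

```text
top fix rect ((563.3400268554688, -94.83750915527344), (129.6687469482422, 220.2772674560547), 17.337722778320312)
strap 317 [ 0.497 -0.071  0.061] dir [-0.892 -0.453] -153.0681725493598 ((491.4322814941406, -75.5197982788086), (99.19476318359375, 23.13338851928711), 27.948366165161133)
red 63 [ 0.598 -0.021  0.164] [ 0.607 -0.014  0.168]
scene fix rect ((564.5376586914062, -93.48654174804688), (135.79054260253906, 220.0243682861328), 17.138322830200195)
red 50 [ 0.605 -0.019  0.159] [ 0.611 -0.011  0.165]
```

View pics/crop1.png

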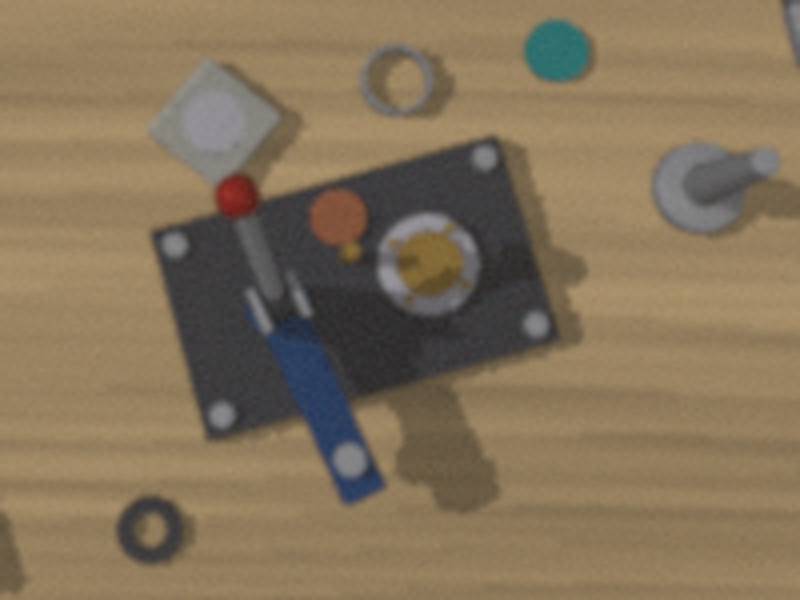

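The crop agrees with the numbers. The strap is at 27.4° against a fixture yaw of 17.2°, so about 0.17 rad. The pivot is near (0.548,-0.045), the knob is at crop (237,195), and the blank is in its nest at crop (430,262). Next I'll plan the trip to the strap's clockwise side.

```bash
cat >> h.py <<'E'
from scipy.spatial.transform import Rotation as Ro
def pose():
    s=status.get_obs();M=Ro.from_quat(s["tool_rot"]).as_matrix();return np.array(s["eef_pos"]),np.arctan2(M[1,0],M[0,0])
def rows(p,yaw,tgt,n,grip=0):
    p=np.array(p,float);tp=np.array(tgt[:3]);dy=(tgt[3]-yaw+np.pi)%(2*np.pi)-np.pi;st=(tp-p)/n;out=[]
    for i in range(n):
        x=np.array([np.cos(yaw),np.sin(yaw),0]);y=np.array([np.sin(yaw),-np.cos(yaw),0])
        out.append([grip]+[int(round(1000*v)) for v in(st@x,st@y,-st[2])]+[round(-dy/n,3)]);yaw+=dy/n
    return out
E
python3 -c "
from h import *
p,y=pose();print(rows(p,y,[.453,-.047,.238,np.radians(27.4)],14))"
```

```text
[[0, -32, -29, 0, np.float64(0.168)], [0, -36, -23, 0, np.float64(0.168)], [0, -40, -17, 0, np.float64(0.168)], [0, -42, -10, 0, np.float64(0.168)], [0, -43, -3, 0, np.float64(0.168)], [0, -43, 4, 0, np.float64(0.168)], [0, -42, 11, 0, np.float64(0.168)], [0, -39, 18, 0, np.float64(0.168)], [0, -35, 25, 0, np.float64(0.168)], [0, -31, 30, 0, np.float64(0.168)], [0, -25, 35, 0, np.float64(0.168)], [0, -19, 39, 0, np.float64(0.168)], [0, -12, 41, 0, np.float64(0.168)], [0, -5, 43, 0, np.float64(0.168)]]
```

servo_tool:
  commands:
    - [0,-32,-29,0,0.168]
    - [0,-36,-23,0,0.168]
    - [0,-40,-17,0,0.168]
    - [0,-42,-10,0,0.168]
    - [0,-43,-3,0,0.168]
    - [0,-43,4,0,0.168]
    - [0,-42,11,0,0.168]
    - [0,-39,18,0,0.168]
    - [0,-35,25,0,0.168]
    - [0,-31,30,0,0.168]
    - [0,-25,35,0,0.168]
    - [0,-19,39,0,0.168]
    - [0,-12,41,0,0.168]
    - [0,-5,43,0,0.168]
    - [0,0,0,0,0]

```text
clock: 3.28
eef_pos: [0.4557, -0.0482, 0.2391]
tool_rot: [0.972, 0.236, 0.0, 0.0]
ft_force: [-0.6, 0.4, 0.2]
grip_width: -0.0004
grasp_force: 0.0
```

```bash
python3 -c "
from h import *
p,y=pose();print(p,np.degrees(y),status.get_obs()['joint_pos'],rows(p,y,[.453,-.047,.055,np.radians(27.4)],5))"
```

```text
[ 0.45567174 -0.04824211  0.23906032] 27.307210600729555 [-1.05265437e-01  1.57808195e-01 -9.96152381e-02  1.31298377e+00
 -3.28674498e-04  2.55972645e+00] [[0, 0, 0, 37, np.float64(-0.0)], [0, 0, 0, 37, np.float64(-0.0)], [0, 0, 0, 37, np.float64(-0.0)], [0, 0, 0, 37, np.float64(-0.0)], [0, 0, 0, 37, np.float64(-0.0)]]
```

servo_tool:
  commands:
    - [0,-1,-2,40,0]
    - [0,0,0,40,0]
    - [0,0,0,40,0]
    - [0,0,0,36,0]
    - [0,0,0,18,0]
    - [0,0,0,11,0]
    - [0,0,0,0,0]

```text
clock: 4.15
eef_pos: [0.4522, -0.0443, 0.054]
tool_rot: [0.971, 0.239, -0.001, -0.0]
ft_force: [0.0, -0.2, 0.5]
grip_width: 0.0004
grasp_force: 0.0
```

```bash
python3 -c "
from h import *
im,D=viewer.camera('scene');save('s2',cv2.resize(im[130:280,210:410],None,fx=4,fy=4,interpolation=cv2.INTER_CUBIC))"
```

```text
(no output)
```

View pics/s2.png

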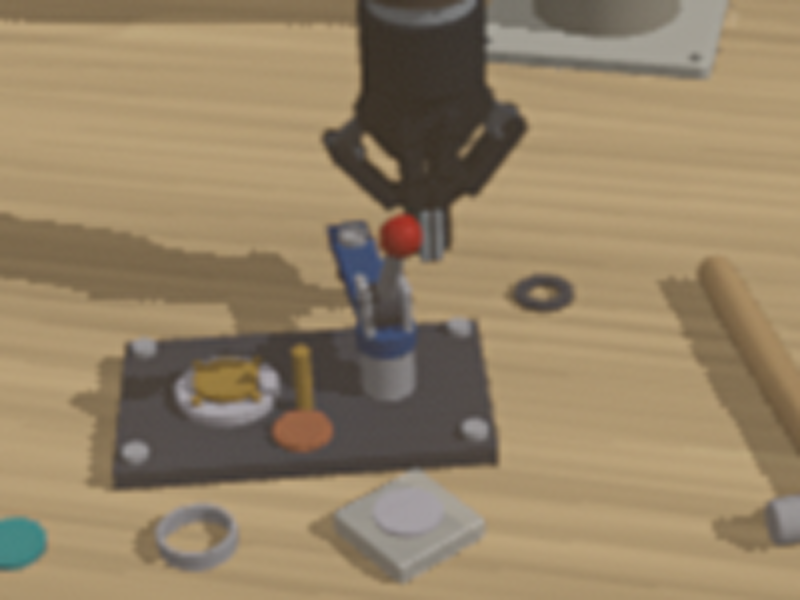

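The finger is down on the strap's clockwise side at crop (435,235), clear of the strap, knob and washer. Now I'll push round in an arc.

servo_tool:
  commands:
    - [0,0,8,0,0]
    - [0,0,5,0,0]
    - [0,-3,12,0,-0.14]
    - [0,-3,12,0,-0.14]
    - [0,-3,12,0,-0.14]
    - [0,-3,12,0,-0.14]
    - [0,-3,12,0,-0.14]
    - [0,-3,12,0,-0.14]
    - [0,-3,12,0,-0.14]
    - [0,0,0,0,0]

```text
clock: 5.45
eef_pos: [0.51, -0.1231, 0.0544]
tool_rot: [0.746, 0.666, 0.0, 0.0]
ft_force: [-0.6, -0.3, -0.3]
grip_width: 0.0
grasp_force: 0.0
```

```bash
cat >> h.py <<'E'
def look(cam,n):
    im,D=viewer.camera(cam)
    save(n,cv2.resize(im[130:280,210:410] if cam=="scene" else im[160:310,260:460],None,fx=4,fy=4,interpolation=cv2.INTER_CUBIC))
    for l,z in(("strap_tip",.06),("pivot",.06),("knob",None)):
        for r in viewer.spot_point(cam,l)[:1]: print(cam,l,r["p"],np.round(r["pixel"]),atd(cam,r["pixel"],D),z and atz(cam,r["pixel"],z))
    hsv=cv2.cvtColor(im,cv2.COLOR_RGB2HSV);b=np.zeros(D.shape,bool);b[160:310,240:460]=1
    P=pts(cam,b&(hsv[...,0]>100)&(hsv[...,0]<130)&(hsv[...,1]>120),D);P=P[(P[:,2]>.045)&(P[:,2]<.075)]
    if len(P)>10:
        x=P[:,:2];u=np.linalg.svd(x-x.mean(0))[2][0];print("strap",len(P),P.mean(0),np.degrees(np.arctan2(u[1],u[0]))%180)
E
python3 -c "
from h import *
p,y=pose();print(p,np.degrees(y));look('scene','s3');look('top','t3')"
```

```text
[ 0.51003896 -0.12311267  0.05441307] 83.53486888036848
scene strap_tip 0.92 [201. 261.] [ 0.4487243  -0.1964883   0.00178357] [ 0.53164057 -0.16285128  0.06      ]
scene pivot 0.79 [205. 305.] [ 0.56333672 -0.04489852  0.08357618] [ 0.52968393 -0.05443134  0.06      ]
top pivot 0.76 [236. 327.] [ 0.54785837 -0.04129371  0.09123922] [ 0.5494025  -0.04219374  0.06      ]
top knob 0.65 [226. 304.] [0.56248856 0.00587878 0.16418259] None
strap 49 [ 0.54005566 -0.08825096  0.06057733] 65.60807982414245
```

View pics/s3.png

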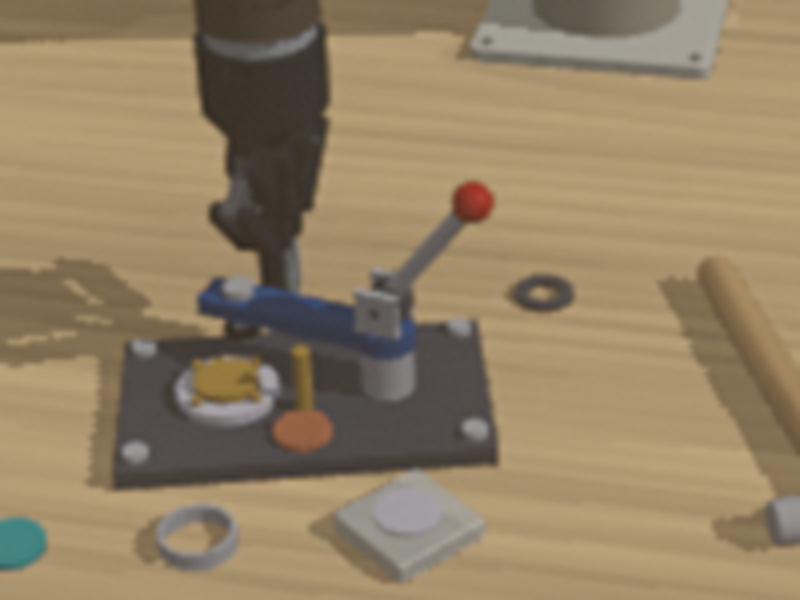

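The strap has swung to about 262° of the 287° it needs and the lever is still up. The blank and spare are undisturbed. Continuing more slowly.

servo_tool:
  commands:
    - [0,-2,9,0,-0.1]
    - [0,-2,9,0,-0.1]
    - [0,-2,9,0,-0.1]
    - [0,-1,4,0,-0.05]
    - [0,0,0,0,0]

```text
clock: 6.48
eef_pos: [0.5401, -0.129, 0.0541]
tool_rot: [0.618, 0.786, -0.0, -0.0]
ft_force: [-1.3, -1.8, -0.4]
grip_width: -0.0002
grasp_force: 0.7
```

servo_tool:
  commands:
    - [0,0,3,0,-0.03]
    - [0,0,0,0,0]

```text
clock: 6.72
eef_pos: [0.543, -0.1281, 0.0541]
tool_rot: [0.606, 0.796, -0.0, -0.0]
ft_force: [-2.3, -3.0, 0.0]
grip_width: -0.0001
grasp_force: 1.2
```

servo_tool:
  commands:
    - [0,0,3,0,-0.03]
    - [0,0,0,0,0]

```text
clock: 6.98
eef_pos: [0.5462, -0.1273, 0.0542]
tool_rot: [0.593, 0.805, -0.0, -0.0]
ft_force: [-2.8, -2.8, -0.6]
grip_width: -0.0004
grasp_force: 1.5
```

servo_tool:
  commands:
    - [0,0,3,0,0]
    - [0,0,0,0,0]

```text
clock: 7.22
eef_pos: [0.5464, -0.1271, 0.0541]
tool_rot: [0.594, 0.805, -0.002, -0.002]
ft_force: [-7.6, -4.3, 5.0]
grip_width: 0.0001
grasp_force: 5.1
```

servo_tool:
  commands:
    - [0,0,3,0,0]
    - [0,0,0,0,0]

```text
clock: 7.48
eef_pos: [0.5466, -0.1271, 0.0541]
tool_rot: [0.594, 0.804, -0.005, -0.003]
ft_force: [-15.6, -7.2, 9.8]
grip_width: -0.0001
grasp_force: 8.5
```

```bash
python3 -c "
from h import *
p,y=pose();print(p,np.degrees(y));look('scene','s4')"
```

```text
[ 0.54659247 -0.1270919   0.05405254] 107.07218736864978
scene strap_tip 0.64 [213. 254.] [ 0.50227733 -0.19606871  0.00111336] [ 0.58145525 -0.16211392  0.06      ]
scene pivot 0.92 [205. 306.] [ 0.5606518  -0.04231498  0.08294565] [ 0.52783102 -0.05148468  0.06      ]
scene knob 0.74 [173. 331.] [0.53817274 0.01149947 0.16101171] None
```

View pics/s4.png

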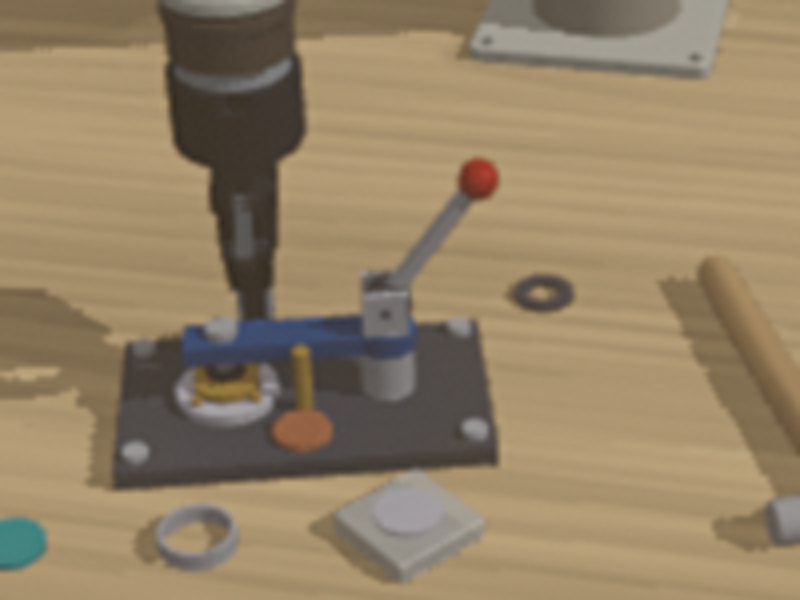

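The strap is at its stop: the force jumped to about 17 N with no further motion, and the strap tip at crop (185,345) is over the blank. The lever is still up, with the knob at crop (478,178). I'll back off, rise, and go above the knob.

servo_tool:
  commands:
    - [0,0,-10,0,0]
    - [0,0,-20,0,0]
    - [0,0,0,-40,0]
    - [0,0,0,-50,0]
    - [0,0,0,-55,0]
    - [0,40,15,0,0]
    - [0,45,20,0,0]
    - [0,40,15,0,0]
    - [0,0,0,0,0]
    - [0,0,0,0,0]

```text
clock: 8.93
eef_pos: [0.5346, 0.0004, 0.1996]
tool_rot: [0.593, 0.805, 0.001, 0.0]
ft_force: [-0.5, 0.9, 0.4]
grip_width: 0.0001
grasp_force: 0.0
```

```bash
python3 -c "
from h import *
p,y=pose();print(p,np.degrees(y));print(rows(p,y,[.532,.0075,.19,np.radians(107.2)],1));look('scene','s5');look('top','t5')"
```

```text
[5.34646973e-01 3.70280019e-04 1.99589554e-01] 107.25126996090734
[[0, 8, 0, 10, np.float64(0.001)]]
scene pivot 0.71 [206. 306.] [ 0.56146161 -0.04263838  0.08151667] [ 0.53078653 -0.0512282   0.06      ]
scene knob 0.74 [173. 330.] [0.53872862 0.01093168 0.16025169] None
top strap_tip 0.62 [222. 378.] [ 0.58265406 -0.15919997  0.05947774] [ 0.58260752 -0.15911198  0.06      ]
strap 99 [ 0.57407408 -0.127757    0.06051105] 111.66818953478675
```

View pics/s5.png

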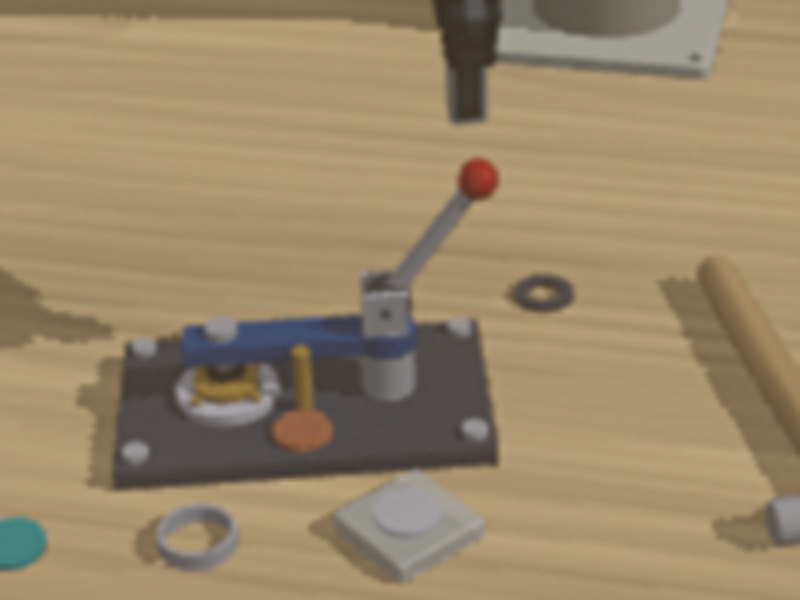

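The strap stayed at its stop and the finger is about 10 mm short of the knob's centre, measured outward. I'll correct that and press along the knob's arc.

servo_tool:
  commands:
    - [0,10,0,10,0]
    - [0,0,0,10,0]
    - [0,0,0,7,0]
    - [0,6,0,5,0]
    - [0,5,0,5,0]
    - [0,5,0,5,0]
    - [0,4,0,6,0]
    - [0,4,0,6,0]
    - [0,4,0,6,0]
    - [0,0,0,0,0]

```text
clock: 10.58
eef_pos: [0.523, 0.0368, 0.1392]
tool_rot: [0.593, 0.805, 0.0, 0.0]
ft_force: [0.5, 0.2, 0.8]
grip_width: 0.0
grasp_force: 0.5
```

servo_tool:
  commands:
    - [0,3,0,6,0]
    - [0,3,0,7,0]
    - [0,2,0,7,0]
    - [0,2,0,7,0]
    - [0,0,0,0,0]

```text
clock: 11.2
eef_pos: [0.5193, 0.0452, 0.1111]
tool_rot: [0.594, 0.805, -0.001, -0.0]
ft_force: [-0.2, -1.0, -0.2]
grip_width: -0.0
grasp_force: 0.0
```

```bash
python3 -c "
from h import *
p,y=pose();print(p,np.degrees(y));print(rows(p,y,[.520,.0455,.096,np.radians(107.2)],1));look('scene','s6');look('top','t6')"
```

```text
[0.519261   0.04517273 0.11112574] 107.17956182644235
[[0, 0, 1, 15, np.float64(-0.0)]]
scene strap_tip 0.71 [206. 308.] [ 0.56047757 -0.03792121  0.082288  ] [ 0.52862581 -0.04665592  0.06      ]
scene pivot 0.96 [206. 304.] [ 0.56328395 -0.04639998  0.08170054] [ 0.53240287 -0.05520113  0.06      ]
scene knob 0.69 [196. 350.] [0.5242614  0.05304321 0.09737277] None
top strap_tip 0.63 [222. 379.] [ 0.58812375 -0.16703691  0.01721557] [ 0.58422887 -0.15979338  0.06      ]
top pivot 0.61 [236. 327.] [ 0.5480425  -0.04140104  0.08751411] [ 0.5494025  -0.04219374  0.06      ]
strap 237 [ 0.56879925 -0.10706893  0.06058624] 104.62177920257146
```

View pics/s6.png

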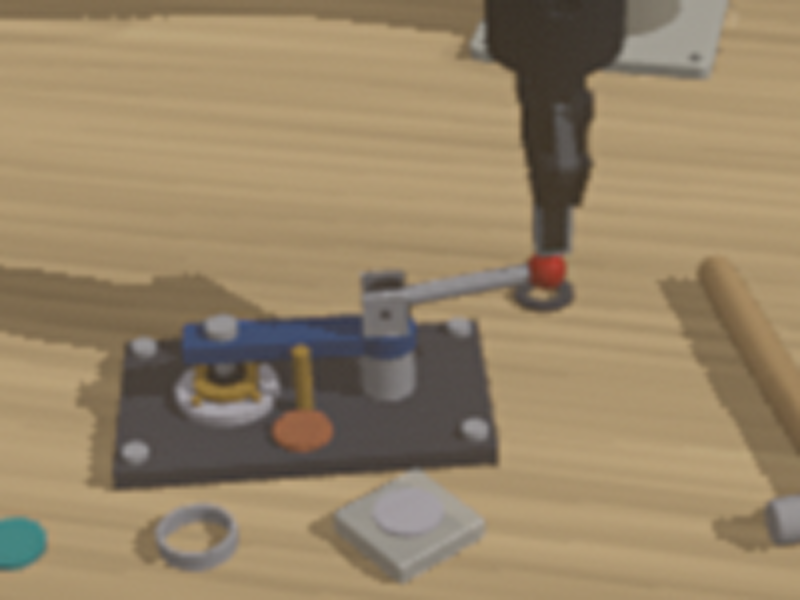

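The lever is almost level, with the knob at crop (547,268) under the finger and the strap still at its stop. I'll press the last ~15 mm in small steps and watch the force.

servo_tool:
  commands:
    - [0,0,0,5,0]
    - [0,0,0,4,0]
    - [0,0,0,0,0]

```text
clock: 11.98
eef_pos: [0.5201, 0.0458, 0.1031]
tool_rot: [0.593, 0.805, -0.0, 0.0]
ft_force: [-0.1, 0.4, 0.7]
grip_width: -0.0003
grasp_force: 0.3
```

servo_tool:
  commands:
    - [0,0,0,3,0]
    - [0,0,0,3,0]
    - [0,0,0,0,0]

```text
clock: 12.35
eef_pos: [0.52, 0.0457, 0.0971]
tool_rot: [0.593, 0.805, -0.0, 0.0]
ft_force: [-0.3, 1.0, 2.1]
grip_width: 0.0002
grasp_force: 1.1
```

servo_tool:
  commands:
    - [0,0,0,2,0]
    - [0,0,0,0,0]

```text
clock: 12.6
eef_pos: [0.52, 0.0458, 0.0955]
tool_rot: [0.593, 0.805, 0.0, 0.0]
ft_force: [-1.3, 3.8, 5.1]
grip_width: -0.0001
grasp_force: 2.6
```

servo_tool:
  commands:
    - [0,0,0,2,0]
    - [0,0,0,0,0]

```text
clock: 12.85
eef_pos: [0.5202, 0.0459, 0.0951]
tool_rot: [0.593, 0.805, 0.001, 0.0]
ft_force: [-4.0, 2.7, 13.9]
grip_width: 0.0004
grasp_force: 7.3
```

servo_tool:
  commands:
    - [0,0,0,2,0]
    - [0,0,0,0,0]

```text
clock: 13.1
eef_pos: [0.5204, 0.046, 0.0947]
tool_rot: [0.593, 0.805, 0.001, 0.001]
ft_force: [-7.4, 3.0, 23.2]
grip_width: -0.0002
grasp_force: 12.1
```

servo_tool:
  commands:
    - [0,0,0,1,0]
    - [0,0,0,0,0]

```text
clock: 13.35
eef_pos: [0.5205, 0.0461, 0.0945]
tool_rot: [0.593, 0.805, 0.001, 0.001]
ft_force: [-10.5, 2.4, 28.4]
grip_width: -0.0004
grasp_force: 14.6
```

That's the hard stop: the force climbs steeply with no travel, at the expected height of about 0.095. I'll release straight up, clear the hand and look.

servo_tool:
  commands:
    - [0,0,0,-8,0]
    - [0,0,0,-30,0]
    - [0,0,0,-50,0]
    - [0,0,0,-50,0]
    - [0,0,-50,0,0]
    - [0,0,-50,0,0]
    - [0,0,-50,0,0]
    - [0,0,0,0,0]
    - [0,0,0,0,0]

```text
clock: 14.48
eef_pos: [0.3773, 0.0009, 0.2283]
tool_rot: [0.594, 0.805, 0.0, 0.001]
ft_force: [-0.1, 0.5, 0.0]
grip_width: 0.0004
grasp_force: 0.0
```

```bash
python3 -c "
from h import *
look('scene','s7');look('top','t7')
a=cv2.imread('pics/s7.png');b=cv2.imread('pics/t7.png');cv2.imwrite('pics/both.png',cv2.resize(np.hstack([a,b]),(800,300)))"
```

```text
scene strap_tip 0.89 [213. 252.] [ 5.01662566e-01 -2.00679529e-01  8.17296091e-05] [ 0.58216003 -0.16577859  0.06      ]
scene pivot 0.86 [207. 304.] [ 0.56304741 -0.04589787  0.0782986 ] [ 0.53714634 -0.05326254  0.06      ]
scene knob 0.56 [203. 349.] [0.52927589 0.05180348 0.08016755] None
top strap_tip 0.75 [222. 378.] [ 0.58307892 -0.15805     0.05949645] [ 0.5830338  -0.15796585  0.06      ]
top pivot 0.78 [237. 327.] [ 0.54480629 -0.04107269  0.08640599] [ 0.54600432 -0.04182173  0.06      ]
strap 248 [ 0.56735689 -0.10725709  0.06067283] 106.30198186266685
```

View pics/s7.png

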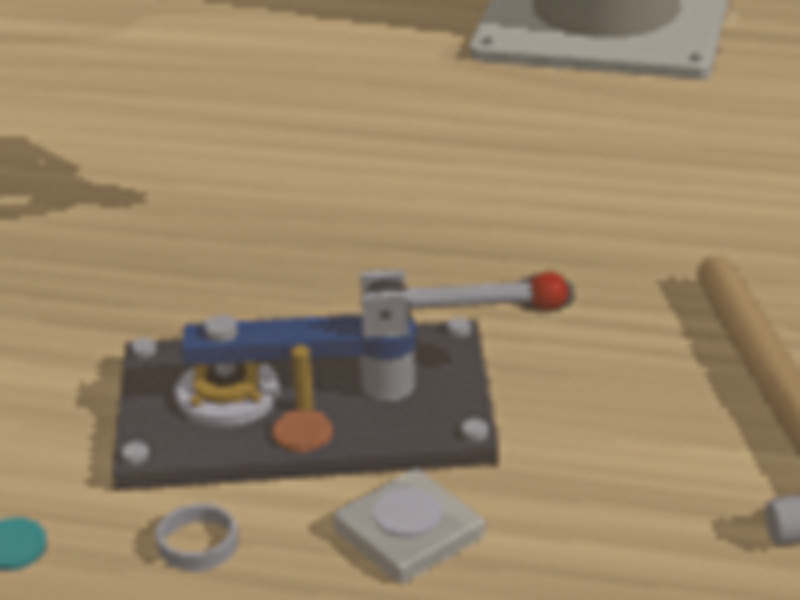

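View pics/t7.png

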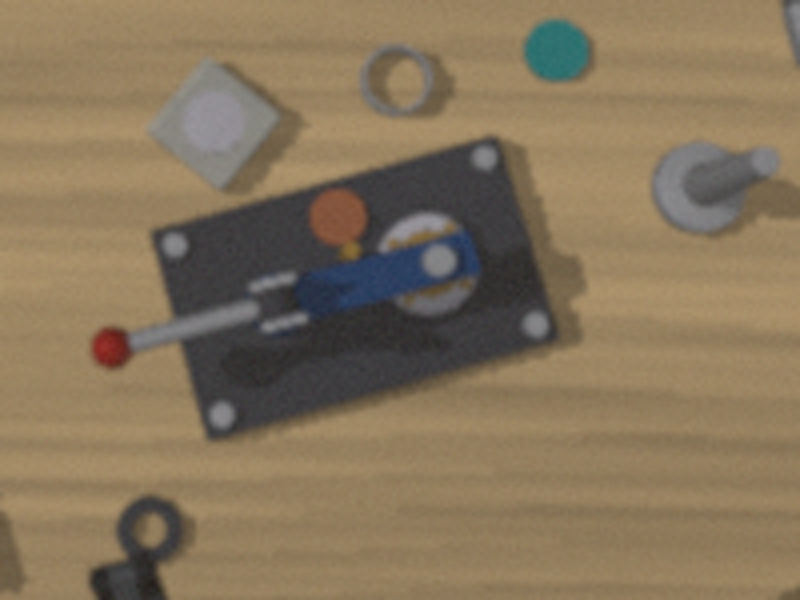

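The lever is level, with the knob at top crop (111,347). The strap rests against its stop pin, over the seated blank at crop (437,262), and all the bystanders are where they were. The hand is clear, 0.2 m up, so I'm handing in.

```bash
python3 -c "
from workcell import bot
print(bot.job_done())"
```

```text
the job is handed in; nothing more can be done
None
```

I handed the job in at about 14.5 s: the strap was pushed to its stop first, then the lever pressed to its hard stop over the blank, which still lies in its nest; nothing else moved and the hand is clear. The pad's grip is inferred from the lever reaching its stop, not seen directly.

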